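Tip the spares crates, find the stamped one, push it to the dispatch line

ROBOT

A 6-joint arm with a two-finger parallel gripper is mounted at the origin on the work surface. World frame = base frame: x ahead of the robot, y to its left, z up, the work surface at z = 0. Lengths are in m, angles in rad, forces in N, time in s.
With the tool pointing down it reaches from about 0.35 to 0.85 m from the base axis. Payload 8.1 kg.
Tool frame: the origin (TCP) lies at the very end of the fingers, on their centre line; the grasp point (between the pads) lies 19 mm behind it; z points along the fingers, y is the direction in which the jaws open and shut (so a half turn about z gives the same grasp; the last joint's range is limited). The gripper opens to 93 mm and grips with 3 to 60 N. Pads are 15 mm wide; open, the fingers measure 128 mm over their backs; the gripper's body (75 mm by 188 mm) begins 65 mm behind the grasp point.
Start: joints at [-1.195, 0.13, 1.488, -0, 1.523, -0.085], TCP at [0.267, -0.537, 0.219] pointing down, gripper open.
Joint ranges: [-2.96, 2.96], [-0.89, 2.26], [0.02, 2.5], [-1.34, 4.48], [0, 2.73], [-2.66, 2.66]. Speed limits (rad/s): [2.39, 2.39, 2.79, 3.14, 3.14, 3.14].

INTERFACE

Orientations are given as a unit quaternion [x, y, z, w].
In Python, from workcell import r gives the robot as it stands. The module is installed in compiled form; this text tells all that it offers.
- The arm moves only by the tool play_rows, never from a script. Its argument "steps" is a list of rows, each a list of 4 numbers: the shift along the tool's x, y, z in mm, then the turn about the tool's z in rad. A call has 1 to 20 rows; each row is the pose to reach, as a shift and turn from the pose commanded when the call began, along the tool's axes at that moment; what a row does not reach only later rows make up. A row lasts 1/10 s, in which the tool goes at most 50 mm and 8.59 degrees, less where a joint would pass 70% of its speed; a pose out of reach is approached as far as the arm can. A call with a gripper value outside its range is refused whole. "jaw" is the gripper's target within -1 to 1 (fully open at 1, half-way at 0, shut at -1), set as the call begins (left out, the last holds). The fingers move at their own pace and stop on an object; "squeeze" is the grip in N (left out, the last holds). Time passes only in rows, so rows that repeat a pose let the fingers close. It gives the time, the measured TCP pose, the force and the opening at its end, in the units of the state.
- r.get_obs(): the state, without advancing time (a new reading comes with each control period).
- r.grab_frame(name): name is "scene" or "top" or "wrist"; returns (picture, depth): 400x640x3 uint8, red, green, blue; 400x640 float32, m along the optical axis (not along the pixel's ray), 0 where there is no reading.
- r.camera_params(name): a dict with "fx", "fy", "cx", "cy" (pixels), "R" (3x3) and "t" (3): a world point X has camera coordinates R X + t; the wrist camera has in their place "hand_eye" (4x4, takes a point from camera to tool coordinates, whose origin is the TCP and whose axes are the flange's). Camera axes: x right, y down, z forward; pixel columns grow to the right and rows downward; lengths in m; the calibration is good to about 2 mm. A picture is of the moment at which its call begins: read the wrist's pose just before it. camera_params takes no time and is no camera call.
- r.sign_off(): hands the job in, once; it reports no verdict.
Trained networks look in the newest picture that a camera, given by its name, has taken for a name from the list of things; names that differ only in an ending like _2 or _b are one class to them, and where a whole thing is asked for, a point or a joint stands for the part that bears it (a point fixed in the world has none). Each returns a list of dicts, best first, with "p" (0 to 1); they miss things now and then, are a little off and sometimes report something else, mostly with a low value. They report only what shows in the picture. A call takes as long as a camera call. They do not tell look-alikes from the thing itself.
- r.look_for(target, camera): "point" ([column, row] in pixels, amid what is visible of it).
- r.regions_of(target, camera): "mask" (400x640 bool, what is visible of it) and "point" ([column, row] in pixels, amid what is visible of it).
The state is a dict: "t": time; "joint_positions": joint angles; "joint_velocities": joint speeds; "joint_efforts": joint torques, N m; "position": TCP position; "ee_rot": TCP orientation; "ft_force": force on the tool from outside, world axes, zero at the start; "wrist_torque": the same for the moment, N m; "width": finger opening in m.
Only numpy, scipy, OpenCV 4.12 (cv2) and the standard library are available. Lean on these libraries where they do the work, as an engineer would, in place of code of your own. Each camera call takes 0.05 s, during which the arm holds its last target. There are 200 camera calls.

TASK

On the radio desk one of the two small plywood crates carries an ink stamp underneath. Without gripping or lifting anything, gently tip both crates over towards the robot with the fingers, so that each lies on its side with its underside facing away from the robot; then push the stamped one, still lying, away from the robot until the black dispatch line runs under about its middle. Leave the other crate lying short of the line, and do not disturb the other things on the desk.

Things in the scene. Friction and masses are not known exactly. Their poses are not given: they have to be found in the camera images.
- crate_a: one of two outwardly alike closed plywood crates, upright, left or right of the adaptor. At the start 60 mm deep (own x), 100 wide (own y), 110 tall (own z); origin at the centre of its underside, own z up to its lid, own x roughly ahead of the robot (yaw within 0.3 rad). 0.28 to 0.56 kg, foot-heavy: centre of mass 35 mm above the underside. One crate is stamped underneath, the other bare
- crate_b: one of two outwardly alike closed plywood crates, upright, on the adaptor's other side. At the start 60 mm deep (own x), 100 wide (own y), 110 tall (own z); origin at the centre of its underside, own z up to its lid, own x roughly ahead of the robot (yaw within 0.3 rad). 0.28 to 0.56 kg, foot-heavy: centre of mass 35 mm above the underside. One crate is stamped underneath, the other bare
- stamp (a point): centre of the ink stamp, a black ring with a cross in it, 50 mm across; it lies on the underside of whichever crate is stamped, at the centre of that underside
- crate_a_mid (a point): middle of crate_a's body, 55 mm above its underside along its own z. Drawn towards the robot at the far face, 25 to 40 mm below the lid, the crate tips about its near lower edge, goes over by itself past about 40 degrees and lies on its near face: 110 mm long, 60 mm high, lid end to the robot
- crate_b_mid (a point): middle of crate_b's body, 55 mm above its underside along its own z. Drawn towards the robot at the far face, 25 to 40 mm below the lid, the crate tips about its near lower edge, goes over by itself past about 40 degrees and lies on its near face: 110 mm long, 60 mm high, lid end to the robot
- line: the dispatch line: black tape flat on the desk, 20 mm wide and 720 mm long, running across in front of the robot beyond the crates' middles; no height to speak of. Origin at its centre, own x across the tape, away from the robot; own y along it
- adaptor: metal coaxial adaptor, an upright stepped cylinder 32 mm across and 42 mm tall, standing between the two crates. Bystander, to be left alone
- mug: ceramic mug, 80 mm across, 92 mm tall, on the left (+y) of the work. Bystander, to be left alone
- screwdriver: screwdriver lying on the desk on the right (-y) of the work. Bystander, to be left alone
- handmic: black hand microphone 75 x 50 x 26 mm lying flat on the robot's side of the adaptor. Bystander, to be left alone
- can: can 60 mm across, 85 mm tall, standing at the right. Bystander, to be left alone
Mind the look-alikes: they are no part of the job. Leave any pink look-alike of the crate_b alone.

How it is judged:
By the outcome, as a careful person would: the job done as asked, in the order asked, and still so for the second after the job is handed in, with the robot touching nothing.
It also fails if it takes over 58 s, if anything falls off the work surface, if the arm or the gripper's body presses on something with over 40 N, if the wrist force passes 120 N, or if a joint passes its speed limit or range.

## Working session

There is one attempt and no reset: what is moved stays moved. The work goes in short steps, Python scripts to look and compute and a tool call to move; the robot and the scene stay as the last step left them, time stands still between calls to the robot, and variables do not carry over. Pictures are saved under pics/ and viewed, about 8 in all and at most 12, crops included, and the job is handed in when it is done.

Besides the shell and the picture viewer there is one more tool, called after "Request:" by a JSON object that holds its "method" and its "body", one argument or row to a line. play_rows: Moves the arm, as the interface text tells. Its arguments: {"type":"object","properties":{"steps":{"type":"array","items":{"type":"array","items":{"type":"number"}}},"jaw":{"type":"number"},"squeeze":{"type":"number"}},"required":["steps"]}

```bash
mkdir -p pics
cat > h.py <<'E'
import numpy as np,cv2
from workcell import r
def grab(n):
    im,d=r.grab_frame(n); return im,d
def pts(n,d):
    c=r.camera_params(n);v,u=np.mgrid[0:400,0:640]
    P=np.stack([(u-c['cx'])/c['fx']*d,(v-c['cy'])/c['fy']*d,d],-1)
    W=(P-np.array(c['t']))@np.array(c['R']); W[d==0]=np.nan
    return W
def save(n,im): cv2.imwrite('pics/'+n,im[:,:,::-1])
E
python3 - <<'E'
from h import *
o=r.get_obs();print({k:np.round(v,3) for k,v in o.items()})
for n in('top','scene'):
    im,d=grab(n);save(n+'0.png',im);W=pts(n,d);np.save(n+'0.npy',W)
    c=r.camera_params(n);print(n,np.round(-np.array(c['R']).T@c['t'],3))
    for t in('crate_a','adaptor','mug','screwdriver','handmic','can','line'):
        for q in r.regions_of(t,n):
            w=W[q['mask']];w=w[~np.isnan(w[:,0])]
            print(t,round(q['p'],2),np.round(q['point']),len(w),np.round(np.percentile(w,[2,50,98],axis=0),3).tolist() if len(w) else '')
E
```

```text
{'t': np.float64(0.0), 'joint_positions': array([-1.195,  0.131,  1.489, -0.   ,  1.523, -0.085]), 'joint_velocities': array([-0.   , -0.001, -0.001,  0.   , -0.   ,  0.001]), 'joint_efforts': array([ 4.0000e-03, -5.5983e+01, -4.9176e+01,  7.7000e-02,  3.5000e-02,
       -0.0000e+00]), 'position': array([ 0.267, -0.537,  0.218]), 'ee_rot': array([ 0.974,  0.228, -0.   , -0.001]), 'ft_force': array([-0.118,  0.459, -0.044]), 'wrist_torque': array([ 0.038, -0.087,  0.012]), 'width': np.float64(0.093)}
top [ 0.254 -0.017  1.495]
crate_a 0.96 [375. 277.] 859 [[0.293, -0.211, 0.021], [0.341, -0.178, 0.111], [0.391, -0.147, 0.118]]
crate_a 0.86 [366. 196.] 993 [[0.562, -0.219, 0.008], [0.589, -0.167, 0.11], [0.63, -0.117, 0.117]]
crate_a 0.78 [422. 251.] 1094 [[0.369, -0.374, -0.0], [0.413, -0.314, 0.11], [0.463, -0.264, 0.117]]
crate_a 0.65 [388. 132.] 1087 [[0.74, -0.288, 0.006], [0.784, -0.238, 0.109], [0.843, -0.196, 0.117]]
adaptor 0.45 [309. 212.] 74 [[0.528, -0.005, 0.011], [0.538, 0.007, 0.031], [0.551, 0.022, 0.048]]
mug 0.92 [175. 247.] 897 [[0.414, 0.367, 0.001], [0.457, 0.419, 
[... 946 characters left out ...]
0.26, 0.115]]
adaptor 0.56 [322. 219.] 170 [[0.528, 0.0, 0.002], [0.543, 0.017, 0.024], [0.554, 0.026, 0.045]]
mug 0.7 [461. 319.] 2135 [[0.407, 0.371, 0.001], [0.443, 0.41, 0.053], [0.496, 0.458, 0.094]]
screwdriver 0.62 [275. 114.] 229 [[0.384, -0.475, 0.002], [0.427, -0.433, 0.021], [0.558, -0.407, 0.03]]
handmic 0.83 [380. 195.] 487 [[0.35, -0.009, 0.008], [0.387, 0.026, 0.026], [0.418, 0.052, 0.031]]
handmic 0.71 [294. 268.] 1881 [[0.648, -0.35, -0.001], [0.671, 0.076, 0.002], [0.699, 0.329, 0.006]]
can 0.71 [218. 128.] 644 [[0.597, -0.457, 0.002], [0.629, -0.412, 0.062], [0.652, -0.4, 0.089]]
line 0.6 [293. 265.] 1785 [[0.649, -0.354, -0.001], [0.67, 0.072, 0.002], [0.7, 0.326, 0.006]]
```

View pics/top0.png

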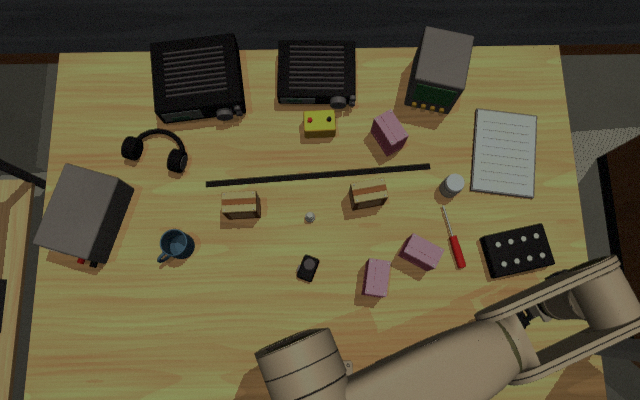

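View pics/scene0.png

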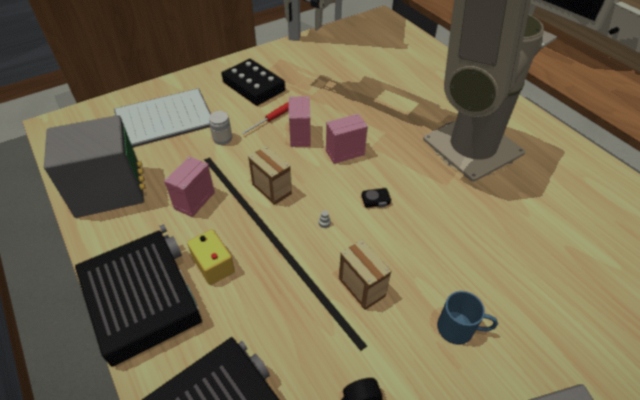

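The two plywood crates stand left (240,206) and right (368,195), and the pink look-alikes are at (376,278), (421,251) and (389,132). Next I fit the footprints.

```bash
cat >> h.py <<'E'
def fit(Ws,x0,x1,y0,y1,z0,z1):
    w=np.concatenate([W.reshape(-1,3) for W in Ws]);w=w[~np.isnan(w[:,0])]
    m=(w[:,0]>x0)&(w[:,0]<x1)&(w[:,1]>y0)&(w[:,1]<y1)&(w[:,2]>z0)&(w[:,2]<z1);w=w[m]
    R=cv2.minAreaRect((w[:,:2]*1000).astype(np.float32))
    return len(w),np.round(R[0]),np.round(R[1]),round(R[2],1),np.round(cv2.boxPoints(R)).tolist()
def yaw():
    q=r.get_obs()['ee_rot'];return 2*np.arctan2(q[1],q[0])
def rel(x,y,z,yw):
    """tool-frame shift (mm) and turn from current measured pose to world target"""
    p=r.get_obs()['position'];a=yaw();d=np.array([x,y,z])-p
    return np.round([1e3*(d[0]*np.cos(a)+d[1]*np.sin(a)),1e3*(d[0]*np.sin(a)-d[1]*np.cos(a)),-1e3*d[2],],1),round((a-yw+np.pi)%(2*np.pi)-np.pi,3)
E
python3 - <<'E'
from h import *
T,S=np.load('top0.npy'),np.load('scene0.npy')
for nm,b in dict(L=(.48,.66,.12,.33),R=(.52,.68,-.25,-.08),pinkfar=(.70,.88,-.32,-.16),pinknear=(.27,.41,-.235,-.12),pink2=(.35,.48,-.39,-.25)).items():
    for q,Ws in(('top',[T]),('scene',[S])): print(nm,q,fit(Ws,*b,.1,.13))
for t in('top','scene'):
    for q in [q for q in r.regions_of('line',t) if 1] if 0 else []: pass
im=cv2.imread('pics/top0.png').max(2)
m=(im<60)&(T[...,2]<.015)&(T[...,0]>.62)&(T[...,0]<.74)&(abs(T[...,1])<.37)
w=T[m];p=np.polyfit(w[:,1],w[:,0],1);print('line x=',p,len(w),np.round(np.percentile(w[:,1],[0,100]),3))
im=cv2.imread('pics/scene0.png').max(2)
m=(im<60)&(S[...,2]<.012)&(S[...,0]>.62)&(S[...,0]<.74)&(abs(S[...,1])<.37)
w=S[m];p=np.polyfit(w[:,1],w[:,0],1);print('line x=',p,len(w))
print(yaw())
E
```

```text
L top (749, array([572., 215.]), array([ 63., 103.]), 1.8, [[539.0, 265.0], [542.0, 163.0], [606.0, 165.0], [602.0, 267.0]])
L scene (1259, array([570., 217.]), array([ 64., 103.]), 2.5, [[536.0, 267.0], [540.0, 164.0], [605.0, 167.0], [600.0, 270.0]])
R top (721, array([ 599., -169.]), array([ 63., 102.]), 9.1, [[560.0, -124.0], [576.0, -224.0], [638.0, -214.0], [622.0, -114.0]])
R scene (774, array([ 596., -167.]), array([ 65., 104.]), 8.4, [[557.0, -120.0], [572.0, -224.0], [636.0, -214.0], [621.0, -111.0]])
pinkfar top (690, array([ 795., -243.]), array([103.,  65.]), 30.2, [[734.0, -241.0], [767.0, -297.0], [856.0, -245.0], [823.0, -189.0]])
pinkfar scene (836, array([ 793., -242.]), array([105.,  66.]), 28.4, [[731.0, -238.0], [762.0, -296.0], [855.0, -246.0], [824.0, -188.0]])
pinknear top (795, array([ 344., -182.]), array([ 62., 102.]), 80.2, [[289.0, -204.0], [389.0, -222.0], [400.0, -160.0], [299.0, -143.0]])
pinknear scene (635, array([ 342., -181.]), array([ 68., 103.]), 79.4, [[285.0, -205.0], [387.0, -224.0], [399.0, -158.0], [298.0, -139.0]])
pink2 top (777, array([ 418., -319.]), array([102.,  63.]), 59.2, [[365.0, -347.0], [418.0, -379.0], [471.0, -291.0], [417.0, -259.0]])
pink2 scene (534, array([ 415., -317.]), array([110.,  60.]), 59.6, [[361.0, -349.0], [413.0, -380.0], [469.0, -284.0], [417.0, -254.0]])
line x= [-0.06462032  0.67637792] 1221 [-0.369  0.338]
line x= [-0.06385193  0.67534569] 1387
0.4607765808189977
```

Run:
```python
from h import *
u=np.array([np.cos(.153),np.sin(.153)]);p=np.array([.5975,-.168])+.06*u
print(p,rel(*p,.2,.153),rel(*p,.078,.153))
```

```text
[ 0.6567991  -0.15885577] (array([ 517.6, -165.7,   18.7]), np.float64(0.308)) (array([ 517.6, -165.7,  140.7]), np.float64(0.308))
```

Request:
{"method": "play_rows", "body": {
  "steps": [
    [15,-5,0,0.02],
    [45,-15,3,0.04],
    [85,-28,5,0.06],
    [125,-40,8,0.08],
    [165,-53,10,0.1],
    [205,-66,12,0.13],
    [245,-79,14,0.15],
    [285,-92,16,0.17],
    [325,-105,18,0.2],
    [365,-118,18,0.22],
    [405,-130,18,0.25],
    [440,-142,18,0.27],
    [470,-151,18,0.29],
    [495,-159,18,0.308],
    [510,-163,18,0.308],
    [517.6,-165.7,18,0.308],
    [517.6,-165.7,18,0.308],
    [517.6,-165.7,18,0.308]
  ],
  "jaw": 0
}}

```text
t: 2.6
position: [0.6562, -0.1597, 0.2006]
ee_rot: [0.997, 0.076, -0.0, 0.0]
ft_force: [0.5, -0.7, 0.5]
width: 0.0464
```

Run:
```python
from h import *
o=r.get_obs();print(o['t'],o['position'],yaw(),o['width'],o['ft_force'])
u=np.array([np.cos(.153),np.sin(.153)]);p=np.array([.5975,-.168])+.06*u
print(p,rel(*p,.078,.153))
im,d=grab('wrist');save('w0.png',im)
```

```text
2.6 [ 0.65618705 -0.15972353  0.20056503] 0.15238353187638595 0.04638146546396199 [ 0.49896077 -0.71287102  0.543027  ]
[ 0.6567991  -0.15885577] (array([  0.7,  -0.8, 122.6]), np.float64(-0.001))
```

View pics/w0.png

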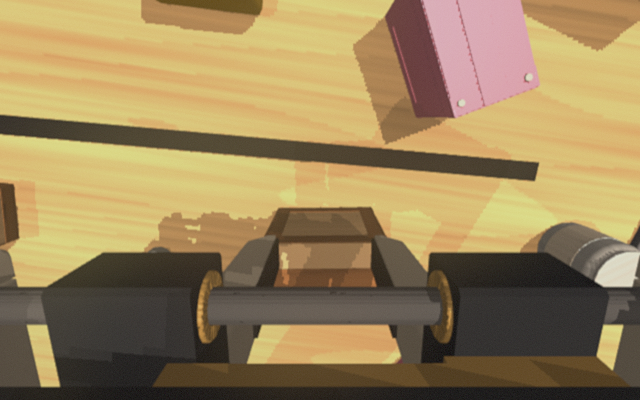

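Run:
```python
from h import *
from scipy.spatial.transform import Rotation as Ro
o=r.get_obs();im,d=grab('wrist');c=r.camera_params('wrist');H=np.array(c['hand_eye']);print(np.round(H,3))
for u,v in[(325,220),(325,240),(325,262),(325,278),(250,260),(395,260),(300,340),(350,375),(230,380),(325,150)]:
    z=d[v,u];P=np.array([(u-c['cx'])/c['fx']*z,(v-c['cy'])/c['fy']*z,z,1])
    t=(H@P)[:3];print(u,v,round(float(z),3),im[v,u],np.round(t,3),np.round(Ro.from_quat(o['ee_rot']).apply(t)+o['position'],3))
```

```text
[[ 0.    -0.971 -0.241  0.067]
 [ 1.     0.     0.    -0.   ]
 [-0.    -0.241  0.971 -0.165]
 [ 0.     0.     0.     1.   ]]
325 220 0.331 [125  97  68] [-0.028  0.     0.152] [ 0.629 -0.164  0.048]
325 240 0.275 [82 60 41] [-0.027  0.     0.095] [ 0.63  -0.164  0.106]
325 262 0.276 [145 110  74] [-0.044  0.     0.091] [ 0.613 -0.167  0.11 ]
325 278 0.277 [103  72  44] [-0.057  0.     0.089] [ 0.6   -0.169  0.111]
250 260 0.144 [99 87 70] [ 0.01  -0.031 -0.031] [ 0.661 -0.128  0.232]
395 260 0.143 [100  89  73] [ 0.01   0.029 -0.032] [ 0.67  -0.187  0.232]
300 340 0.417 [216 170 107] [-0.191 -0.029  0.201] [ 0.463 -0.16  -0.   ]
350 375 0.062 [90 69 39] [ 0.022  0.004 -0.112] [ 0.679 -0.161  0.313]
230 380 0.06 [82 62 37] [ 0.023 -0.016 -0.114] [ 0.676 -0.14   0.315]
325 150 0.362 [82 74 53] [0.034 0.    0.2  ] [ 0.69  -0.155  0.001]
```

The wrist view confirms it: the crate's far face is at x≈0.629 (column 325, rows 208–285), about 18 mm robot-side of the fingers. I'll descend now.

Request:
{"method": "play_rows", "body": {
  "steps": [
    [0.5,0,20,0],
    [0.5,-0.5,50,0],
    [0.5,-0.5,85,0],
    [0.5,-0.5,110,0],
    [0.5,-0.5,122,0],
    [0.5,-0.5,122,0],
    [0.5,-0.5,122,0],
    [-6,-0.5,122,0],
    [-12,-0.5,122,0],
    [-16,-0.5,122,0],
    [-19,-0.5,122,0],
    [-22,-0.5,122,0],
    [-25,-0.5,122,0],
    [-28,-0.5,121,0],
    [-31,-0.5,120,0]
  ]
}}

```text
t: 4.2
position: [0.6267, -0.1632, 0.0815]
ee_rot: [0.997, 0.076, 0.001, 0.0]
ft_force: [3.5, 0.2, 3.5]
width: 0.0465
```

Request:
{"method": "play_rows", "body": {
  "steps": [
    [-4,0,-2,0],
    [-8,0,-4,0],
    [-12,0,-6,0],
    [-16,0,-7,0],
    [-20,0,-9,0],
    [-24,0,-10,0],
    [-28,0,-11,0],
    [-32,0,-12,0],
    [-36,0,-13,0],
    [-40,0,-14,0],
    [-43,0,-14,0],
    [-46,0,-14,0]
  ]
}}

```text
t: 5.4
position: [0.5799, -0.1699, 0.0942]
ee_rot: [0.997, 0.076, -0.0, -0.0]
ft_force: [0.6, 0.1, -0.3]
width: 0.0467
```

Run:
```python
from h import *
im,d=grab('scene');W=pts('scene',d);save('s1.png',im[60:300,150:450])
print(fit([W],.42,.65,-.26,-.08,.03,.145),r.get_obs()['position'])
```

```text
(1477, array([ 513., -183.]), array([214., 109.]), 12.5, [[397.0, -153.0], [421.0, -260.0], [630.0, -213.0], [606.0, -107.0]]) [ 0.57964751 -0.16998594  0.09421179]
```

View pics/s1.png

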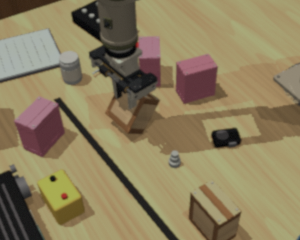

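The right crate is tilted at (130,112) and near its balance point, with only 0.6 N on the fingers. I'll nudge it a little further.

Request:
{"method": "play_rows", "body": {
  "steps": [
    [-3,0,0,0],
    [-6,0,0,0],
    [-9,0,0,0],
    [-12,0,0,0],
    [-15,0,0,0],
    [-18,0,0,0],
    [-18,0,0,0],
    [-18,0,0,0]
  ]
}}

```text
t: 6.25
position: [0.5628, -0.1728, 0.0947]
ee_rot: [0.997, 0.076, 0.0, -0.0]
ft_force: [-0.8, 0.1, -0.5]
width: 0.0464
```

Run:
```python
from h import *
im,d=grab('scene');W=pts('scene',d);save('s2.png',im[60:300,150:450])
w=W[(W[...,0]>.4)&(W[...,0]<.56)&(W[...,1]>-.23)&(W[...,1]<-.1)]
print(fit([W],.42,.65,-.26,-.08,.03,.075),np.percentile(w[:,2],[50,90,98]))
```

```text
(1150, array([ 512., -182.]), array([114., 106.]), 9.8, [[447.0, -139.0], [465.0, -243.0], [577.0, -224.0], [559.0, -120.0]]) [0.06170945 0.49285183 0.53314321]
```

Right crate is down at about (0.512, −0.182). Next is the left crate.

Run:
```python
from h import *
u=np.array([np.cos(.037),np.sin(.037)]);p=np.array([.571,.216])+.062*u
print(p,rel(*p,.19,.037),rel(*p,.078,.037))
```

```text
[0.63295757 0.21829348] (array([ 128.8, -375.9,  -95.3]), np.float64(0.116)) (array([ 128.8, -375.9,   16.7]), np.float64(0.116))
```

Request:
{"method": "play_rows", "body": {
  "steps": [
    [0,0,-20,0],
    [5,0,-50,0],
    [15,-20,-80,0.01],
    [30,-55,-95,0.02],
    [45,-95,-95,0.03],
    [60,-135,-95,0.045],
    [75,-175,-95,0.06],
    [88,-215,-95,0.07],
    [100,-255,-95,0.08],
    [110,-295,-95,0.09],
    [118,-330,-95,0.1],
    [125,-355,-95,0.11],
    [128,-370,-95,0.116],
    [128.8,-375.9,-95,0.116],
    [128.8,-375.9,-85,0.116],
    [128.8,-375.9,-60,0.116],
    [128.8,-375.9,-30,0.116],
    [128.8,-375.9,0,0.116],
    [128.8,-375.9,14,0.116],
    [128.8,-375.9,16,0.116]
  ]
}}

```text
t: 8.3
position: [0.631, 0.2165, 0.0755]
ee_rot: [1.0, 0.018, -0.002, 0.001]
ft_force: [-0.4, 0.1, 0.6]
width: 0.0467
```

Run:
```python
from h import *
u=np.array([np.cos(.037),np.sin(.037)]);p=np.array([.571,.216])+.062*u
o=r.get_obs();print(o['t'],o['position'],o['ft_force'],rel(*p,.078,.037))
im,d=grab('scene');W=pts('scene',d)
print(fit([W],.42,.63,-.26,-.08,.03,.075),fit([W],.5,.617,.12,.33,.1,.12))
```

```text
8.3 [0.63101694 0.21650068 0.07550933] [-0.42019806  0.08192407  0.55023135] (array([ 2. , -1.7, -2.5]), np.float64(-0.001))
(1127, array([ 512., -181.]), array([112., 106.]), 8.9, [[449.0, -137.0], [465.0, -242.0], [576.0, -224.0], [560.0, -119.0]]) (205, array([548., 228.]), array([20., 79.]), 2.3, [[537.0, 267.0], [540.0, 188.0], [560.0, 189.0], [557.0, 268.0]])
```

Request:
{"method": "play_rows", "body": {
  "steps": [
    [-6,0,-2,0],
    [-12,0,-3,0],
    [-16,0,-3,0],
    [-19,0,-3,0],
    [-22,0,-3,0],
    [-25,0,-3,0],
    [-28,0,-4,0],
    [-31,0,-5,0],
    [-35,0,-7,0],
    [-39,0,-9,0],
    [-43,0,-11,0],
    [-47,0,-12,0],
    [-51,0,-14,0],
    [-55,0,-15,0],
    [-59,0,-16,0],
    [-63,0,-17,0],
    [-67,0,-18,0],
    [-71,0,-19,0],
    [-74,0,-19,0],
    [-77,0,-19,0]
  ]
}}

```text
t: 10.35
position: [0.5554, 0.2154, 0.0974]
ee_rot: [1.0, 0.018, -0.0, 0.0]
ft_force: [0.9, -1.2, 1.0]
width: 0.0463
```

Request:
{"method": "play_rows", "body": {
  "steps": [
    [-3,0,0,0],
    [-6,0,0,0],
    [-9,0,0,0],
    [-12,0,0,0],
    [-15,0,0,0],
    [-18,0,0,0],
    [-18,0,0,0],
    [-18,0,-10,0],
    [-18,0,-40,0],
    [-18,0,-80,0],
    [-18,0,-110,0],
    [-18,0,-110,0]
  ]
}}

```text
t: 11.55
position: [0.5411, 0.2158, 0.2148]
ee_rot: [1.0, 0.018, 0.005, -0.001]
ft_force: [0.8, 0.2, 0.7]
width: 0.0461
```

Run:
```python
from h import *
o=r.get_obs();print(o['t'],o['position'],o['ft_force'])
im,d=grab('scene');W=pts('scene',d);save('s3.png',cv2.resize(im[110:330,180:460],None,fx=2.5,fy=2.5))
for n in('scene','top'):
    if n=='top': im,d=grab(n);W=pts(n,d)
    print(fit([W],.42,.63,-.26,-.08,.03,.075),fit([W],.4,.65,.12,.33,.03,.075))
```

```text
11.55 [0.54114863 0.21575742 0.21483321] [0.77722933 0.1857714  0.69098586]
(1431, array([ 512., -182.]), array([114., 105.]), 9.5, [[447.0, -139.0], [464.0, -243.0], [576.0, -224.0], [559.0, -121.0]]) (2156, array([484., 213.]), array([113., 104.]), 2.5, [[426.0, 262.0], [430.0, 158.0], [543.0, 163.0], [538.0, 267.0]])
(1283, array([ 513., -183.]), array([112., 102.]), 9.3, [[450.0, -142.0], [466.0, -242.0], [577.0, -224.0], [560.0, -124.0]]) (571, array([488., 212.]), array([107., 103.]), 2.3, [[433.0, 262.0], [437.0, 159.0], [543.0, 163.0], [539.0, 266.0]])
```

View pics/s3.png

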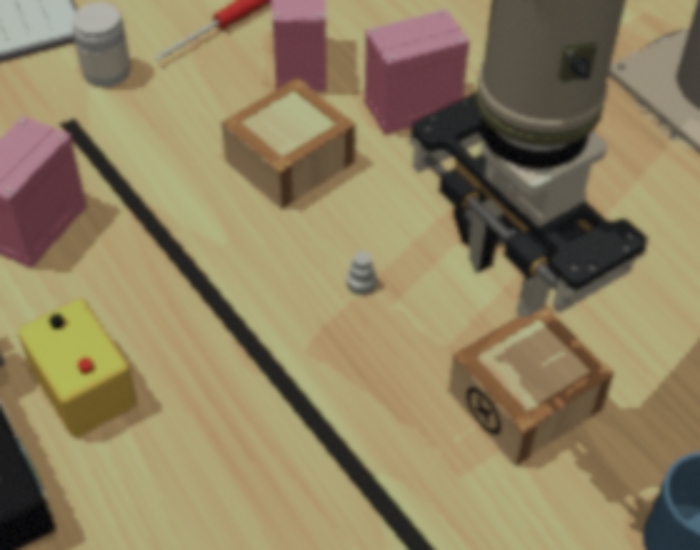

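The stamp is visible at (485,405), on the left crate's far side. The right crate's underside is bare and it lies short of the line. Next I push the left one.

Run:
```python
from h import *
print(rel(.402,.2095,.03,.042))
```

```text
(array([-136.9,    0.5,  179.4]), np.float64(-0.005))
```

Request:
{"method": "play_rows", "body": {
  "steps": [
    [-15,0,0,0],
    [-45,0,0,0],
    [-80,0,0,0],
    [-110,0,0,-0.005],
    [-130,0,10,-0.005],
    [-137,0.5,30,-0.005],
    [-137,0.5,65,-0.005],
    [-137,0.5,105,-0.005],
    [-137,0.5,140,-0.005],
    [-137,0.5,165,-0.005],
    [-137,0.5,177,-0.005],
    [-137,0.5,179,-0.005],
    [-137,0.5,179,-0.005],
    [-137,0.5,179,-0.005]
  ]
}}

```text
t: 13.05
position: [0.4022, 0.2098, 0.0301]
ee_rot: [1.0, 0.021, 0.001, -0.0]
ft_force: [-0.8, 0.3, -1.0]
width: 0.0462
```

Run:
```python
from h import *
print(r.get_obs()['position'],rel(.402,.2095,.03,.042))
```

```text
[0.40222541 0.20975249 0.03010341] (array([-0.2,  0.2,  0.1]), np.float64(-0.0))
```

Request:
{"method": "play_rows", "body": {
  "steps": [
    [5,0,0,0],
    [10,0,0,0],
    [14,0,0,0],
    [18,0,0,0],
    [23,0,0,0],
    [29,0,0,0],
    [35,0,0,0],
    [41,0,0,0],
    [47,0,0,0],
    [53,0,0,0],
    [59,0,0,0],
    [65,0,0,0],
    [71,0,0,0],
    [77,0,0,0],
    [83,0,0,0],
    [89,0,0,0],
    [95,0,0,0],
    [100,0,0,0],
    [104,0,0,0],
    [106,0,0,0]
  ]
}}

```text
t: 15.05
position: [0.5067, 0.2137, 0.0284]
ee_rot: [1.0, 0.021, -0.001, 0.0]
ft_force: [-4.9, -0.7, 4.0]
width: 0.0465
```

```bash
cat > m.py <<'E'
from h import *
o=r.get_obs();print(o['t'],o['position'],o['ft_force'],yaw())
for n in('scene','top'):
    im,d=grab(n);W=pts(n,d)
    print(n,fit([W],.52 if n=='top' else .5,.78,.12,.35,.02,.07))
E
python3 m.py
```

```text
15.05 [0.50674501 0.21367983 0.02835876] [-4.93091796 -0.68109974  3.9611768 ] 0.041767743925156635
scene (2546, array([563., 216.]), array([128., 105.]), 2.6, [[497.0, 266.0], [502.0, 161.0], [629.0, 166.0], [625.0, 271.0]])
top (231, array([576., 182.]), array([107.,  34.]), 2.3, [[522.0, 196.0], [523.0, 162.0], [630.0, 167.0], [629.0, 201.0]])
```

Request:
{"method": "play_rows", "body": {
  "steps": [
    [4,0,0,0],
    [9,0,0,0],
    [15,0,0,0],
    [21,0,0,0],
    [27,0,0,0],
    [33,0,0,0],
    [39,0,0,0],
    [45,0,0,0],
    [51,0,0,0],
    [57,0,0,0],
    [63,0,0,0],
    [68,0,0,0],
    [73,0,0,0],
    [77,0,0,0],
    [81,0,0,0],
    [84,0,0,0],
    [86,0,0,0],
    [87,0,0,0]
  ]
}}

```text
t: 16.95
position: [0.594, 0.2173, 0.0286]
ee_rot: [1.0, 0.021, -0.0, 0.0]
ft_force: [-2.4, -0.3, -1.4]
width: 0.0464
```

```bash
python3 m.py
```

```text
16.95 [0.59400521 0.2173415  0.02861276] [-2.36685458 -0.32727595 -1.3663161 ] 0.041744767162322255
scene (2696, array([649., 220.]), array([129., 103.]), 2.5, [[583.0, 269.0], [587.0, 166.0], [716.0, 172.0], [711.0, 275.0]])
top (192, array([646., 188.]), array([ 63., 139.]), 71.2, [[570.0, 180.0], [702.0, 135.0], [722.0, 195.0], [591.0, 240.0]])
```

Request:
{"method": "play_rows", "body": {
  "steps": [
    [1,0,0,0],
    [2,0,0,0],
    [3,0,0,0],
    [4,0,0,0],
    [4,0,0,0],
    [4,0,0,0],
    [0,0,0,0],
    [-8,0,0,0],
    [-20,0,0,0],
    [-30,0,-5,0],
    [-35,0,-25,0],
    [-40,0,-60,0],
    [-50,0,-100,0],
    [-70,0,-140,0],
    [-100,0,-160,0],
    [-130,0,-165,0],
    [-150,0,-165,0],
    [-160,0,-165,0],
    [-160,0,-165,0]
  ]
}}

```text
t: 18.95
position: [0.4332, 0.2108, 0.194]
ee_rot: [1.0, 0.021, 0.0, -0.0]
ft_force: [0.8, 1.4, -0.2]
width: 0.0465
```

```bash
cat >> m.py <<'E'
T0=np.load('top0.npy')
for b in((.55,.8,.12,.33,.03,.075),(.42,.63,-.26,-.08,.03,.075)):
    print(fit([W],*b))
for nm,b in dict(adaptor=(.51,.57,-.02,.04,.015,.06),mug=(.39,.51,.35,.47,.03,.11),mic=(.33,.44,-.03,.07,.01,.05),can=(.58,.68,-.46,-.37,.05,.1),pf=(.70,.88,-.32,-.16,.1,.13),pn=(.27,.41,-.235,-.12,.1,.13),p2=(.35,.48,-.39,-.25,.1,.13)).items():
    try: print(nm,[fit([q],*b)[1] for q in(T0,W)])
    except Exception as e: print(nm,'hidden')
save('t9.png',im)
E
sed -i "s/if n=='top' else .5/if n=='top' else .55/" m.py; python3 m.py
```

```text
18.95 [0.43324898 0.21076725 0.19401123] [ 0.77762561  1.41939751 -0.16534834] 0.04245410176520258
scene (2673, array([661., 220.]), array([113., 104.]), 2.4, [[603.0, 270.0], [607.0, 166.0], [719.0, 170.0], [715.0, 275.0]])
top (1226, array([663., 219.]), array([112., 101.]), 2.5, [[605.0, 267.0], [609.0, 166.0], [721.0, 171.0], [717.0, 272.0]])
(1203, array([663., 219.]), array([112., 101.]), 2.5, [[605.0, 267.0], [609.0, 166.0], [721.0, 171.0], [717.0, 272.0]])
(1284, array([ 513., -183.]), array([112., 102.]), 9.2, [[450.0, -141.0], [466.0, -242.0], [577.0, -224.0], [561.0, -123.0]])
adaptor [array([540.,   7.]), array([541.,   9.])]
mug [array([446., 409.]), array([442., 447.])]
mic [array([387.,  18.]), array([373.,   8.])]
can [array([ 623., -430.]), array([ 624., -431.])]
pf [array([ 795., -243.]), array([ 795., -243.])]
pn [array([ 344., -182.]), array([ 344., -182.])]
p2 [array([ 418., -319.]), array([ 418., -319.])]
```

View pics/t9.png

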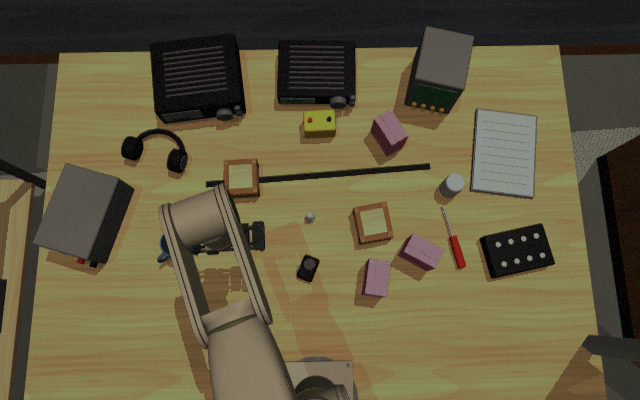

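The stamped crate at (241,178) lies across the line. The bare one at (373,223) is short of it, and nothing else appears moved. The arm hides the mug from above, so I'll check it in the scene camera and hand in.

Run:
```python
from h import *
S=np.load('scene0.npy');im,d=grab('scene');W=pts('scene',d)
for b in((.39,.51,.35,.47,.05,.11),(.33,.44,-.03,.07,.015,.05)): print([fit([q],*b)[1] for q in(S,W)])
print(r.get_obs()['t'],r.sign_off())
```

```text
[array([445., 412.]), array([445., 412.])]
[array([381.,  20.]), array([381.,  22.])]
the job is handed in; nothing more can be done
19.1 None
```

The job is done and handed in at 19.1 s. I tipped both crates towards the robot with the fingers, without gripping or lifting. The left crate showed the stamp on its underside, so I pushed that one, still lying, onto the dispatch line.

- **Stamped crate:** its middle is at x ≈ 0.661–0.663, against the line at x ≈ 0.662 there. That is within about 2 mm, which is also the limit of the calibration.
- **Bare crate:** it lies at about (0.513, −0.183), with its far edge at x ≈ 0.577. The line there is at about 0.687, so it is clearly short of it.
- **Other things:** adaptor, mug, hand microphone, can and pink look-alikes measured unchanged within about 2 mm.
- **Checks that disagreed or were partial:** the last top-camera readings of the mug and hand microphone looked shifted. The arm hid the mug from above, and in the scene camera both matched their starting positions. I checked the screwdriver only by eye in the last top picture, where it looked unmoved.
- **Forces:** they stayed at a few newtons in every reading, and at the end the arm was clear of everything.

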